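# Change over the store-room cupboards: screws shut, discs open

### The arm

A 6-joint arm with a two-finger parallel gripper is mounted at the origin on the work surface. World frame = base frame: x ahead of the robot, y to its left, z up, the work surface at z = 0. Lengths are in m, angles in rad, forces in N, time in s.
With the tool pointing down it reaches from about 0.375 to 0.9 m from the base axis. Payload 3.1 kg.
Tool frame: the origin (TCP) lies midway between the tips of the shut fingers; the grasp point (between the pads) lies 19 mm behind it; y points along the fingers, z is the direction in which the jaws open and shut, and the axes are right-handed (so a half turn about y gives the same grasp; the last joint's range is limited). The gripper opens to 85 mm and grips with 20 to 120 N. Pads are 22 mm wide; open, the fingers measure 114 mm over their backs; the gripper's body (76 mm by 85 mm) begins 54 mm behind the grasp point. The pads swing forward as they close: fully open they stand 13 mm farther back than shut.
Start: joints at [1.153, 0.527, 1.433, -0, 1.181, -0.178], TCP at [0.148, 0.607, 0.231] pointing down, gripper open.
Joint ranges: [-3.08, 3.08], [-0.75, 2.2], [0.22, 2.44], [-1.43, 4.57], [0, 2.65], [-2.85, 2.85]. Speed limits (rad/s): [2.79, 2.79, 3.14, 3.14, 3.14, 3.14].

### API

Orientations are given as a unit quaternion [w, x, y, z].
In Python, from cell import status, get_image, camera_info, finish_job gives the robot as it stands.
- The arm moves only by the shell command python3 -m creep 'ROWS' [FORCE]. ROWS is a JSON object of lists of equal length, an entry for each row: "turn": the turn, a rotation vector about the tool's x, y, z in rad, a list of three; "travel": the shift along the tool's x, y, z in mm, a list of three; "grip": the opening, from 0 (shut) to 1 (fully open). A call has 1 to 5 rows; each row is the pose to reach, as a shift and turn from the pose measured when the call began, along the tool's axes at that moment; what a row does not reach only later rows make up. A row lasts 1/8 s, in which the tool goes at most 62.5 mm and 10.7 degrees, less where a joint would pass 70% of its speed; a pose out of reach is approached as far as the arm can. A call with a gripper value outside its range is refused whole. The fingers move at their own pace and stop on an object; FORCE is the grip in N (left out, the last holds). Time passes only in rows, so rows that repeat a pose let the fingers close. It gives the time, the measured TCP pose, the force and the opening at its end, in the units of the state.
- status.get_obs(): the state, without advancing time (a new reading comes with each control period).
- get_image(name): name is "scene" or "top"; returns the picture (384x512x3 uint8, red, green, blue); there is no depth.
- camera_info(name): a dict with "fx", "fy", "cx", "cy" (pixels), "eye" and "orientation" of the camera in the world. Camera axes: x right, y down, z forward; pixel columns grow to the right and rows downward; lengths in m; the calibration is good to about 2 mm. A picture is of the moment at which its call begins. camera_info takes no time and is no camera call.
- finish_job(): hands the job in, once; it reports no verdict.
The state is a dict: "time_s": time; "joint_positions": joint angles; "qvel": joint speeds; "tau": joint torques, N m; "eef_pos": TCP position; "orientation": TCP orientation; "wrist_force": force on the tool from outside, world axes, zero at the start; "torque": the same for the moment, N m; "opening": finger opening in m.
Only numpy, scipy, OpenCV 4.12 (cv2) and the standard library are available. Lean on these libraries where they do the work, as an engineer would, in place of code of your own. Each camera call takes 0.05 s, during which the arm holds its last target. There are 200 camera calls.

### The job

We are done with the screws and need the grinding discs next. First push the yellow cupboard's door, which stands ajar, fully shut until its roller catch snaps; then pull the blue cupboard's door through its catch and leave it standing open by about 45 degrees or more. Leave the grey cupboard shut.

Things in the scene. Friction and masses are not known exactly. Their poses are not given: they have to be found in the camera images.
- yellow_cupboard: The yellow one of three equal metal cupboards fixed on the board: 130 deep (its x), 190 wide (y), 200 mm high. Origin: centre of its underside. Its front, at x = +65 mm in its frame, looks along its +x, away from the robot; the door's upright hinge axis is at x = +65, y = +95 mm. Holds boxes of screws.
- yellow_door (a joint): Angle of the yellow door (rad): 0 shut, to 1.7 open, anticlockwise from above. 12 x 190 x 196 mm, 0.4 kg; stays where left. A sprung roller under the roof rides over its striker: closing, it resists from about 0.10 rad (up to about 6 N at the pull); below about 0.04 it snaps the door to 0 and holds it (about 5 N to reopen). Starts ajar at 0.35 to 0.8 rad; must end shut.
- yellow_door_handle (a point): The yellow door's pull: upright black round bar, 16 mm thick, 120 to 200 mm above the board, pinchable from above. Point: on its axis, 180 mm up. Axis 38 mm off the door's outer face (two 8 mm stems), 50 mm from the hinge axis square to the door and 155 mm along it; door shut: x = +115, y = -60 mm in the cupboard's frame. x points out of the door, y to the hinge.
- blue_cupboard: The blue one of three equal metal cupboards fixed on the board: 130 deep (its x), 190 wide (y), 200 mm high. Origin: centre of its underside. Its front, at x = +65 mm in its frame, looks along its +x, away from the robot; the door's upright hinge axis is at x = +65, y = +95 mm. Holds grinding discs.
- blue_door (a joint): Angle of the blue door (rad): 0 shut, to 1.7 open, anticlockwise from above. 12 x 190 x 196 mm, 0.4 kg; stays where left. A sprung roller under the roof rides over its striker: closing, it resists from about 0.10 rad (up to about 6 N at the pull); below about 0.04 it snaps the door to 0 and holds it (about 5 N to reopen). Starts shut; must end open.
- blue_door_handle (a point): The blue door's pull: upright black round bar, 16 mm thick, 120 to 200 mm above the board, pinchable from above. Point: on its axis, 180 mm up. Axis 38 mm off the door's outer face (two 8 mm stems), 50 mm from the hinge axis square to the door and 155 mm along it; door shut: x = +115, y = -60 mm in the cupboard's frame. x points out of the door, y to the hinge.
- grey_cupboard: The grey one of three equal metal cupboards fixed on the board: 130 deep (its x), 190 wide (y), 200 mm high. Origin: centre of its underside. Its front, at x = +65 mm in its frame, looks along its +x, away from the robot; the door's upright hinge axis is at x = +65, y = +95 mm. A bystander, to be left alone. The three may stand in any order.
- grey_door (a joint): Angle of the grey door (rad): 0 shut, to 1.7 open, anticlockwise from above. 12 x 190 x 196 mm, 0.4 kg; stays where left. A sprung roller under the roof rides over its striker: closing, it resists from about 0.10 rad (up to about 6 N at the pull); below about 0.04 it snaps the door to 0 and holds it (about 5 N to reopen). Starts shut; must stay shut.

How it is judged:
On the way, in this order (a step that is already met when the one before it is completed fails the run):
1. the yellow door is snapped shut (value of joint yellow_door below 0.03 rad), for 0.2 s.
2. the blue door is pulled open (value of joint blue_door above 0.6 rad), for 0.2 s.
At the end, for the whole second after the job is handed in: The yellow door is shut in its catch (below 0.03 rad), the blue door stands open by more than 0.6 rad (34 degrees), the grey door is shut (below 0.03 rad), and the yellow and blue doors are at rest (value of joint each of yellow_door, grey_door below 0.03 rad and value of joint blue_door above 0.6 rad and velocity of joint blue_door between -0.05 and 0.05 rad/s and velocity of joint yellow_door between -0.05 and 0.05 rad/s); the robot touches nothing.
It fails at once if the grey door is pulled out of its catch (value of joint grey_door above 0.06 rad).
It also fails if it takes over 50 s, if anything falls off the work surface, if the arm or the gripper's body presses on something with over 40 N, if the wrist force passes 120 N, or if a joint passes its speed limit or range.

## Working session

There is one attempt and no reset: what is moved stays moved. The work goes in short steps, Python scripts to look and compute and a shell command to move; the robot and the scene stay as the last step left them, time stands still between calls to the robot, and variables do not carry over. Pictures are saved under pics/ and viewed, about 8 in all and at most 12, crops included, and the job is handed in when it is done.

```bash
ls; mkdir -p pics
python3 - <<'E'
from cell import status,get_image,camera_info
import cv2
for n in ("scene","top"):
    cv2.imwrite(f"pics/{n}0.png",get_image(n)[:,:,::-1]); print(camera_info(n))
o=status.get_obs(); print({k:o[k] for k in("time_s","eef_pos","orientation","opening")})
E
```

```text
pics
{'fx': 373.6745534215849, 'fy': 373.6745534215849, 'cx': 255.87380328632173, 'cy': 196.58985480891022, 'eye': array([0.23226552, 0.10958102, 0.947254  ]), 'orientation': array([ 0.0935969 , -0.57859266,  0.79923909, -0.13299262])}
{'fx': 464.1029268185616, 'fy': 464.1029268185616, 'cx': 261.1353040581289, 'cy': 191.58698436267926, 'eye': array([0.38400853, 0.02426177, 1.35564056]), 'orientation': array([ 0.02896836, -0.70356599,  0.70928149, -0.03279485])}
{'time_s': 0.1, 'eef_pos': array([0.14751077, 0.60667308, 0.23042515]), 'orientation': array([-0.70141599,  0.70273256, -0.0844245 ,  0.08399447]), 'opening': 0.08509966419409658}
```

View pics/top0.png

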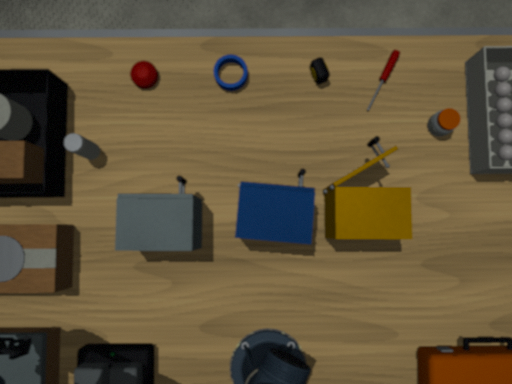

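View pics/scene0.png

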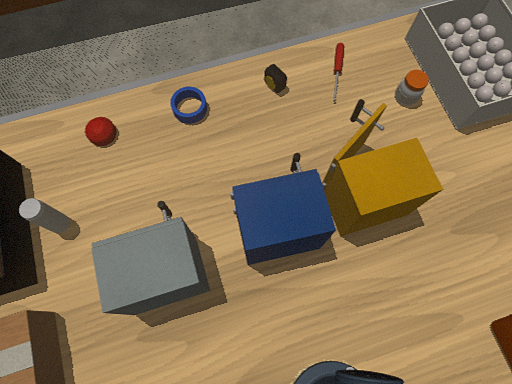

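The top view shows grey, blue and yellow cupboards from left to right, with fronts facing up (+x). The pull tops are at about (181,180), (301,172) and (375,142), and the yellow door is ajar, reaching from (328,190) to (396,148). I'll zoom in for the corners.

```bash
cat > h.py <<'E'
import numpy as np
from cell import status,get_image,camera_info
from scipy.spatial.transform import Rotation as R
def rot(q): return R.from_quat([q[1],q[2],q[3],q[0]])
def px2w(n,u,v,z):
    c=camera_info(n); d=rot(c["orientation"]).apply([(u-c["cx"])/c["fx"],(v-c["cy"])/c["fy"],1])
    e=np.array(c["eye"]); return e+d*(z-e[2])/d[2]
def w2px(n,p):
    c=camera_info(n); q=rot(c["orientation"]).inv().apply(np.array(p)-c["eye"])
    return q[0]/q[2]*c["fx"]+c["cx"],q[1]/q[2]*c["fy"]+c["cy"]
def tool(p):  # world target -> tool travel mm
    o=status.get_obs(); return rot(o["orientation"]).inv().apply(np.array(p)-o["eef_pos"])*1000
E
python3 - <<'E'
import cv2
from h import *
a=cv2.imread("pics/top0.png")
cv2.imwrite("pics/top0z.png",cv2.resize(a[130:250,220:420],None,fx=4,fy=4,interpolation=cv2.INTER_CUBIC))
hsv=cv2.cvtColor(a,cv2.COLOR_BGR2HSV)
for n,u,v in(("grey",155,222),("blue",275,213),("yellow",370,214)):
    ff=a.copy(); m=np.zeros((386,514),np.uint8)
    cv2.floodFill(ff,m,(u,v),0,(12,)*3,(12,)*3,4|cv2.FLOODFILL_FIXED_RANGE|(255<<8))
    mm=cv2.morphologyEx(m[1:-1,1:-1],cv2.MORPH_OPEN,np.ones((9,9)))
    pts=np.argwhere(mm)[:,::-1]
    w=np.array([px2w("top",*p,.2)[:2] for p in pts],np.float32)
    print(n,len(pts),cv2.minAreaRect(w),cv2.boundingRect(pts.astype(np.int32)))
for n,u,v in(("g",181,180),("b",301,172),("y",375,142)): print(n,px2w("top",u,v,.2))
o=status.get_obs(); print(rot(o["orientation"]).as_matrix().round(3))
E
```

```text
Traceback (most recent call last):
  File "h.py", line 6, in px2w
    c=camera_info(n); d=rot(c["orientation"]).apply([(u-c["cx"])/c["fx"],(v-c["cy"])/c["fy"],1])
ValueError: time passes only in moves, steps and waits
```

View pics/top0z.png

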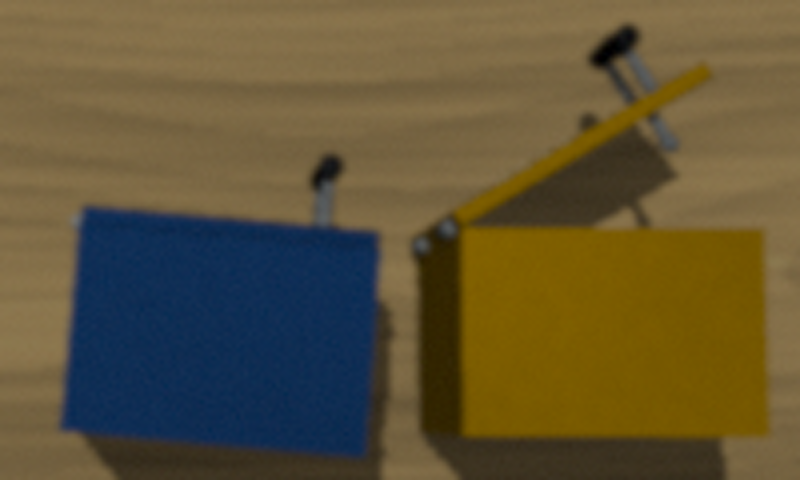

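```bash
sed -i 's/^def rot/import functools\ncamera_info=functools.lru_cache(None)(camera_info)\ndef rot/' h.py
python3 - <<'E'
from h import *
o=status.get_obs()
def P(u,v,z=.2): return px2w("top",(u+.5)/4-.5+220,(v+.5)/4-.5+130,z)[:2]
C={"blue":[(85,207),(378,232),(365,457),(62,430)],"yellow":[(461,228),(763,230),(768,436),(461,436)]}
for n,c in C.items():
    w=np.array([P(*p) for p in c]); print(n,w.round(3).tolist())
    ydir=w[0]-w[1]+w[3]-w[2]; xdir=w[0]-w[3]+w[1]-w[2]
    yaw=np.mean([np.arctan2(-ydir[0],ydir[1]),np.arctan2(xdir[1],xdir[0])])
    print(" widths",np.linalg.norm(ydir)/2,np.linalg.norm(xdir)/2, np.arctan2(-ydir[0],ydir[1]),np.arctan2(xdir[1],xdir[0]))
    X=np.array([np.cos(yaw),np.sin(yaw)]);Y=np.array([-X[1],X[0]]); ctr=w.mean(0)
    hinge=ctr+.065*X+.095*Y; print(" yaw",yaw,"ctr",ctr,"hinge",hinge,"shut pull",hinge+.05*X-.155*Y)
    h={"blue":(330,163),"yellow":(627,36)}[n]; p=P(*h); d=p-hinge
    print(" pull seen",p,"r",np.linalg.norm(d),"angle",np.arctan2(d@Y,d@X)-np.arctan2(-.155,.05))
print(px2w("top",181,180,.2))
print(o["eef_pos"],rot(o["orientation"]).as_matrix().round(3))
E
```

```text
blue [[0.511, 0.068], [0.494, -0.115], [0.354, -0.105], [0.372, 0.083]]
 widths 0.18619579356166902 0.1399198044926398 -0.09510169813322067 -0.09117901814789699
 yaw -0.09314035814055882 ctr [ 0.43303333 -0.01714701] hinge [0.50658714 0.07139584] shut pull [ 0.54195452 -0.08758261]
 pull seen [ 0.53786579 -0.08577903] r 0.16025696807974713 angle -0.02246270711077103
yellow [[0.496, -0.167], [0.493, -0.356], [0.365, -0.355], [0.367, -0.164]]
 widths 0.18997592471051825 0.1289849119081071 -0.01141168351549314 -0.01723123849551438
 yaw -0.01432146100550376 ctr [ 0.43038124 -0.26070739] hinge [ 0.49673506 -0.166648  ] shut pull [ 0.54451019 -0.32234815]
 pull seen [ 0.61732261 -0.2748672 ] r 0.16202701183706913 angle 0.5416807574400788
[0.51590383 0.21790619 0.2       ]
[0.14751077 0.60667308 0.23042515] [[ 0.972 -0.001  0.236]
 [-0.236 -0.002  0.972]
 [-0.    -1.    -0.002]]
```

```bash
cat >> h.py <<'E'
def go(x,y,z,yaw):
    o=status.get_obs(); M=rot(o["orientation"]).as_matrix(); cy=np.arctan2(M[1,0],M[0,0])
    print("t",round(o["time_s"],2),"pos",o["eef_pos"].round(4),"yaw",round(cy,3),"open",round(o["opening"],4),"F",o["wrist_force"].round(1),"j",np.round(o["joint_positions"],2))
    print("travel",tool([x,y,z]).round(0),"turn_y",round((cy-yaw+np.pi)%(2*np.pi)-np.pi,3))
E
python3 -m creep '{"travel":[[0,-60,0],[45,-100,-20],[105,-120,-45],[165,-120,-70],[225,-120,-95]],"turn":[[0,0.17,0],[0,0.34,0],[0,0.51,0],[0,0.68,0],[0,0.85,0]],"grip":[1,1,1,1,1]}' 40
python3 -c "
from h import *
go(.55,.25,.35,-2.0);go(.617,-.275,.30,-2.61)"
```

```text
time_s: 0.72
eef_pos: [0.336, 0.4667, 0.3507]
orientation: [-0.603, 0.604, -0.368, 0.368]
wrist_force: [0.2, 1.3, -0.5]
opening: 0.0854
t 0.72 pos [0.336  0.4667 0.3507] yaw -1.094 open 0.0854 F [ 0.2  1.3 -0.5] j [ 0.75  0.34  1.4  -0.    1.4   0.28]
travel [291.   1.  91.] turn_y 0.906
t 0.72 pos [0.336  0.4667 0.3507] yaw -1.094 open 0.0854 F [ 0.2  1.3 -0.5] j [ 0.75  0.34  1.4  -0.    1.4   0.28]
travel [788.  52. -91.] turn_y 1.516
```

```bash
python3 -m creep '{"travel":[[58,0,18],[116,0,36],[174,0,54],[232,0,72],[290,0,90]],"turn":[[0,0.17,0],[0,0.34,0],[0,0.51,0],[0,0.68,0],[0,0.85,0]],"grip":[1,1,1,1,1]}' 
python3 -c "
from h import *
go(.617,-.275,.30,-2.61)"
```

```text
time_s: 1.35
eef_pos: [0.55, 0.2488, 0.3505]
orientation: [-0.396, 0.398, -0.585, 0.585]
wrist_force: [1.1, 0.4, 0.2]
opening: 0.0854
t 1.35 pos [0.55   0.2488 0.3505] yaw -1.95 open 0.0854 F [1.1 0.4 0.2] j [ 0.24  0.39  1.33 -0.    1.42  0.62]
travel [462.  51. 256.] turn_y 0.66
```

```bash
python3 -m creep '{"travel":[[51,0,28],[102,0,56],[153,0,84],[204,0,112],[255,0,140]],"turn":[[0,0.13,0],[0,0.26,0],[0,0.39,0],[0,0.52,0],[0,0.65,0]],"grip":[1,1,1,1,1]}' 
python3 -c "
from h import *
go(.617,-.275,.30,-2.61)"
```

```text
time_s: 1.98
eef_pos: [0.5855, -0.0417, 0.3503]
orientation: [-0.187, 0.189, -0.682, 0.682]
wrist_force: [0.6, 0.9, 0.7]
opening: 0.0855
t 1.98 pos [ 0.5855 -0.0417  0.3503] yaw -2.604 open 0.0855 F [0.6 0.9 0.7] j [-0.26  0.36  1.37 -0.    1.41  0.77]
travel [ 92.  51. 217.] turn_y 0.006
```

```bash
python3 -m creep '{"travel":[[23,12,54],[46,24,108],[69,36,162],[92,50,217],[92,50,217]],"turn":[[0,0,0],[0,0,0],[0,0,0],[0,0,0],[0,0,0]],"grip":[1,1,1,1,1]}' 
python3 -c "
from h import *
import cv2
go(.617,-.275,.175,-2.61)
b=cv2.resize(get_image('top')[90:230,250:450,::-1],None,fx=3,fy=3,interpolation=cv2.INTER_CUBIC)
c=cv2.resize(get_image('scene')[40:240,300:500,::-1],None,fx=2.1,fy=2.1,interpolation=cv2.INTER_CUBIC)
cv2.imwrite('pics/a.png',np.vstack([cv2.copyMakeBorder(b,0,0,0,0,0)[:,:600]])); cv2.imwrite('pics/b.png',c)"
```

```text
time_s: 2.6
eef_pos: [0.6164, -0.2798, 0.2974]
orientation: [0.184, -0.188, 0.683, -0.682]
wrist_force: [0.5, 0.8, 0.6]
opening: 0.0852
t 2.6 pos [ 0.6164 -0.2798  0.2974] yaw -2.61 open 0.0852 F [0.5 0.8 0.6] j [-0.59  0.54  1.21 -0.    1.39  0.45]
travel [ -3. 122.  -3.] turn_y 0.0
```

View pics/b.png

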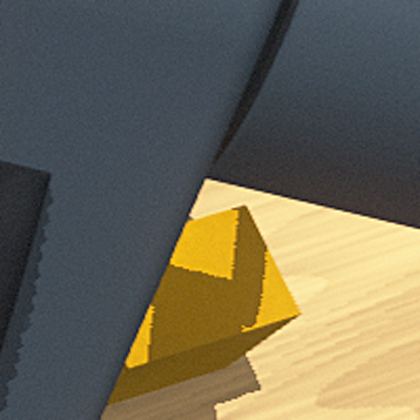

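The arm hides the pull in the scene camera. I'll check the pull estimates against the first scene picture instead.

```bash
python3 -c "
from h import *
import cv2
a=cv2.imread('pics/scene0.png'); s=4; y0,x0=85,280
z=cv2.resize(a[y0:y0+100,x0:x0+120],None,fx=s,fy=s,interpolation=cv2.INTER_CUBIC)
for p in [(.6173,-.2749),(.5379,-.0858)]:
  for h in (.2,.12):
    u,v=w2px('scene',(*p,h)); print(u,v); cv2.drawMarker(z,(int((u+.5-x0)*s),int((v+.5-y0)*s)),(0,0,255),0,14,1)
cv2.imwrite('pics/c.png',z)"
```

```text
360.226286752611 101.43600576697185
351.68282687349654 119.30241010923221
295.34994826347577 154.28753410615465
291.8712400198867 168.5609235816047
```

View pics/c.png

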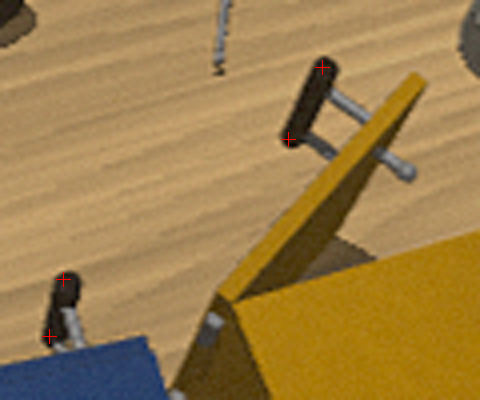

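Both pull estimates match the scene picture to about 1 px. Next is to descend and pinch the yellow pull.

```bash
python3 -m creep '{"travel":[[-3,50,-2],[-3,100,-3],[-3,138,-3],[-3,138,-3]],"turn":[[0,0,0],[0,0,0],[0,0,0],[0,0,0]],"grip":[1,1,1,1]}' 
python3 -m creep '{"travel":[[0,0,0],[0,0,0],[0,0,0],[0,0,0],[0,0,0]],"turn":[[0,0,0],[0,0,0],[0,0,0],[0,0,0],[0,0,0]],"grip":[0.1,0.1,0.1,0.1,0.1]}' 40
python3 -c "
from h import *
go(.5445,-.3223,.157,-3.156)"
```

```text
time_s: 3.2
eef_pos: [0.6154, -0.2679, 0.1584]
orientation: [0.185, -0.191, 0.685, -0.679]
wrist_force: [-1.0, -0.1, 0.3]
opening: 0.0853
time_s: 3.82
eef_pos: [0.6216, -0.2736, 0.1612]
orientation: [-0.189, 0.187, -0.679, 0.684]
wrist_force: [9.6, -9.2, -3.6]
opening: 0.015
t 3.83 pos [ 0.6216 -0.2736  0.1612] yaw -2.604 open 0.015 F [ 9.6 -9.2 -3.6] j [-0.58  0.67  1.35 -0.    1.1   0.46]
travel [91.  4.  2.] turn_y 0.552
```

```bash
cat >> h.py <<'E'
def arc(hinge,yaw,angs,z):
    for a in angs:
        t=yaw+a-1.2588; p=np.array(hinge)+.1629*np.array([np.cos(t),np.sin(t)])
        o=status.get_obs(); M=rot(o["orientation"]).as_matrix(); cy=np.arctan2(M[1,0],M[0,0])
        print(a,p.round(4),tool([*p,z]).round(0),round((cy-(yaw+a-np.pi)+np.pi)%(2*np.pi)-np.pi,2))
E
python3 -c "
from h import *
arc((.4967,-.1666),-.0143,[.5,.42,.34,.26,.18,.1,.05,0,-.02],.161)"
```

```text
0.5 [ 0.6133 -0.2804] [11.  0.  1.] 0.05
0.42 [ 0.6038 -0.2893] [23.  0.  4.] 0.13
0.34 [ 0.5937 -0.2975] [36.  0.  6.] 0.21
0.26 [ 0.5829 -0.3048] [49.  0.  7.] 0.29
0.18 [ 0.5716 -0.3113] [62.  0.  7.] 0.37
0.1 [ 0.5598 -0.3168] [75.  0.  5.] 0.45
0.05 [ 0.5522 -0.3198] [83.  0.  4.] 0.5
0 [ 0.5445 -0.3223] [91.  0.  2.] 0.55
-0.02 [ 0.5414 -0.3233] [94.  0.  1.] 0.57
```

```bash
python3 -m creep '{"travel":[[11,0,1],[23,0,4],[36,0,6],[49,0,7],[62,0,7]],"turn":[[0,0.05,0],[0,0.13,0],[0,0.21,0],[0,0.29,0],[0,0.37,0]],"grip":[0.1,0.1,0.1,0.1,0.1]}' 
python3 -c "
from h import *
arc((.4967,-.1666),-.0143,[.1,.05,0,-.02],.160)
go(.5445,-.3223,.160,-3.156)"
```

```text
time_s: 4.45
eef_pos: [0.5728, -0.3136, 0.1612]
orientation: [-0.061, 0.055, -0.701, 0.708]
wrist_force: [2.5, -4.5, -5.4]
opening: 0.0145
0.1 [ 0.5598 -0.3168] [13.  1.  1.] 0.08
0.05 [ 0.5522 -0.3198] [21.  1.  3.] 0.13
0 [ 0.5445 -0.3223] [29.  1.  4.] 0.18
-0.02 [ 0.5414 -0.3233] [33.  1.  4.] 0.2
t 4.45 pos [ 0.5728 -0.3136  0.1612] yaw -2.978 open 0.0145 F [ 2.5 -4.5 -5.4] j [-0.67  0.64  1.43 -0.    1.06  0.74]
travel [29.  1.  4.] turn_y 0.178
```

```bash
python3 -m creep '{"travel":[[13,0,1],[21,0,2],[29,0,3],[34,0,3],[34,0,3]],"turn":[[0,0.08,0],[0,0.13,0],[0,0.18,0],[0,0.2,0],[0,0.2,0]],"grip":[0.1,0.1,0.1,0.1,0.1]}' 
python3 -c "
from h import *
arc((.4967,-.1666),-.0143,[0,-.02],.160)
go(.5445,-.3223,.160,-3.156)"
```

```text
time_s: 5.08
eef_pos: [0.5476, -0.3246, 0.1616]
orientation: [0.004, -0.023, -0.702, 0.712]
wrist_force: [19.5, -2.3, -13.1]
opening: 0.0148
0 [ 0.5445 -0.3223] [ 3.  1. -2.] -0.02
-0.02 [ 0.5414 -0.3233] [ 6.  1. -1.] -0.0
t 5.08 pos [ 0.5476 -0.3246  0.1616] yaw 3.103 open 0.0148 F [ 19.5  -2.3 -13.1] j [-0.71  0.61  1.49  0.01  1.01  0.89]
travel [ 3.  1. -2.] turn_y -0.024
```

```bash
python3 -m creep '{"travel":[[0,0,0],[0,0,0],[0,0,0],[0,0,0],[0,0,0]],"turn":[[0,0,0],[0,0,0],[0,0,0],[0,0,0],[0,0,0]],"grip":[1,1,1,1,1]}' 
python3 -m creep '{"travel":[[0,-40,0],[0,-90,0],[0,-140,0]],"turn":[[0,0,0],[0,0,0],[0,0,0]],"grip":[1,1,1]}' 
python3 -c "
from h import *
go(.538,-.086,.30,-.093-3.1416)"
```

```text
time_s: 5.7
eef_pos: [0.5473, -0.3245, 0.1617]
orientation: [0.004, -0.023, -0.702, 0.712]
wrist_force: [-0.2, 0.6, -0.9]
opening: 0.0856
time_s: 6.08
eef_pos: [0.5433, -0.3223, 0.3029]
orientation: [0.005, -0.023, -0.702, 0.712]
wrist_force: [0.7, -1.0, 0.3]
opening: 0.0854
t 6.08 pos [ 0.5433 -0.3223  0.3029] yaw 3.103 open 0.0854 F [ 0.7 -1.   0.3] j [-0.72  0.46  1.35  0.01  1.31  0.89]
travel [  15.   -1. -236.] turn_y 0.054
```

```bash
python3 -m creep '{"travel":[[0,-10,-60],[0,-20,-120],[0,-30,-180],[0,-30,-240],[0,-30,-300]],"turn":[[0,0.01,0],[0,0.02,0],[0,0.03,0],[0,0.04,0],[0,0.05,0]],"grip":[1,1,1,1,1]}' 
python3 -m creep '{"travel":[[0,0,-60],[0,0,-120],[0,0,-150],[0,0,-150]],"turn":[[0,0,0],[0,0,0],[0,0,0],[0,0,0]],"grip":[1,1,1,1]}' 
python3 -c "
from h import *
import cv2
go(.538,-.086,.30,-.093-3.1416)
b=cv2.resize(get_image('top')[130:250,220:420,::-1],None,fx=4,fy=4,interpolation=cv2.INTER_CUBIC)
cv2.imwrite('pics/d.png',b)"
```

```text
time_s: 6.7
eef_pos: [0.554, -0.0204, 0.3294]
orientation: [0.022, -0.041, -0.702, 0.711]
wrist_force: [0.8, -0.4, -0.3]
opening: 0.0853
time_s: 7.2
eef_pos: [0.5671, 0.1312, 0.3275]
orientation: [0.021, -0.04, -0.702, 0.711]
wrist_force: [0.3, -0.6, 0.5]
opening: 0.085
t 7.2 pos [0.5671 0.1312 0.3275] yaw 3.056 open 0.085 F [ 0.3 -0.6  0.5] j [ 0.04  0.36  1.44 -0.02  1.32  1.7 ]
travel [ 11.  30. 219.] turn_y 0.007
```

View pics/d.png

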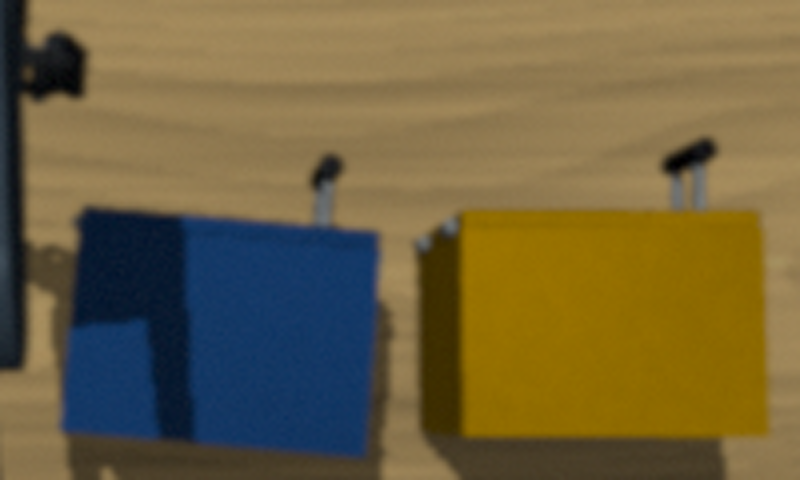

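The picture shows the yellow door flush, with its front edge straight at row 210 and its pull at (705,148). The blue door is still shut, with its pull at (330,163). Next is the blue pull.

```bash
python3 -m creep '{"travel":[[3,0,55],[6,5,110],[9,15,165],[11,30,219],[11,30,219]],"turn":[[0,0,0],[0,0,0],[0,0,0],[0,0,0],[0,0,0]],"grip":[1,1,1,1,1]}' 
python3 -c "
from h import *
go(.539,-.086,.159,-.093-3.1416)"
```

```text
time_s: 7.88
eef_pos: [0.5362, -0.093, 0.2989]
orientation: [0.025, -0.042, -0.701, 0.711]
wrist_force: [-0.0, 0.5, -0.2]
opening: 0.0856
t 7.88 pos [ 0.5362 -0.093   0.2989] yaw 3.046 open 0.0856 F [-0.   0.5 -0.2] j [-0.37  0.33  1.57 -0.01  1.21  1.29]
travel [  1. 140.  -9.] turn_y -0.002
```

```bash
python3 -m creep '{"travel":[[0,50,-8],[0,100,-8],[0,140,-8],[0,140,-8]],"turn":[[0,0,0],[0,0,0],[0,0,0],[0,0,0]],"grip":[1,1,1,1]}' 
python3 -m creep '{"travel":[[0,0,0],[0,0,0],[0,0,0],[0,0,0],[0,0,0]],"turn":[[0,0,0],[0,0,0],[0,0,0],[0,0,0],[0,0,0]],"grip":[0.1,0.1,0.1,0.1,0.1]}' 60
python3 -c "
from h import *
arc((.501,.072),-.093,[0,.05,.12,.2,.3,.4,.5,.6,.7,.8,.9],.159)
go(.539,-.086,.159,-.093-3.1416)"
```

```text
time_s: 8.38
eef_pos: [0.5379, -0.0867, 0.1564]
orientation: [0.028, -0.04, -0.702, 0.711]
wrist_force: [0.2, -0.0, 0.9]
opening: 0.0853
time_s: 9.0
eef_pos: [0.539, -0.0886, 0.1579]
orientation: [0.027, -0.041, -0.701, 0.712]
wrist_force: [-1.4, -6.0, 3.9]
opening: 0.0149
0 [ 0.5364 -0.087 ] [ 3. -1. -1.] -0.0
0.05 [ 0.5443 -0.085 ] [-5. -1. -4.] -0.05
0.12 [ 0.5552 -0.0816] [-15.  -1.  -8.] -0.12
0.2 [ 0.5673 -0.0768] [-27.  -1. -14.] -0.2
0.3 [ 0.5818 -0.0694] [-41.  -1. -23.] -0.3
0.4 [ 0.5955 -0.0607] [-54.  -1. -33.] -0.4
0.5 [ 0.6083 -0.0506] [-65.  -0. -44.] -0.5
0.6 [ 0.62   -0.0393] [-76.  -0. -57.] -0.6
0.7 [ 0.6305 -0.0268] [-85.  -0. -70.] -0.7
0.8 [ 0.6397 -0.0134] [-93.  -0. -84.] -0.8
0.9 [0.6476 0.0009] [-100.   -1.  -99.] -0.9
t 9.0 pos [ 0.539  -0.0886  0.1579] yaw 3.046 open 0.0149 F [-1.4 -6.   3.9] j [-0.36  0.52  1.72 -0.01  0.88  1.31]
travel [ 0. -1. -3.] turn_y -0.003
```

```bash
python3 -m creep '{"travel":[[-8,0,-3],[-18,0,-7],[-30,0,-13],[-44,0,-22],[-57,0,-32]],"turn":[[0,-0.05,0],[0,-0.12,0],[0,-0.2,0],[0,-0.3,0],[0,-0.4,0]],"grip":[0.1,0.1,0.1,0.1,0.1]}' 
python3 -c "
from h import *
arc((.503,.072),-.093,[.4,.5,.6,.7,.8,.9,1.0],.158)
go(.539,-.086,.159,-.093-3.1416)"
```

```text
time_s: 9.62
eef_pos: [0.598, -0.061, 0.158]
orientation: [-0.113, 0.103, -0.693, 0.704]
wrist_force: [-1.0, 1.2, -2.2]
opening: 0.0146
0.4 [ 0.5975 -0.0607] [ 0. -0. -0.] -0.0
0.5 [ 0.6103 -0.0506] [-15.   0.  -6.] -0.1
0.6 [ 0.622  -0.0393] [-29.   0. -13.] -0.2
0.7 [ 0.6325 -0.0268] [-43.   0. -22.] -0.3
0.8 [ 0.6417 -0.0134] [-56.   0. -32.] -0.4
0.9 [0.6496 0.0009] [-68.  -0. -43.] -0.5
1.0 [0.6559 0.0159] [-78.  -0. -56.] -0.6
t 9.62 pos [ 0.598 -0.061  0.158] yaw -2.836 open 0.0146 F [-1.   1.2 -2.2] j [-0.28  0.58  1.58 -0.01  0.97  0.99]
travel [64. -2.  6.] turn_y 0.399
```

```bash
python3 -m creep '{"travel":[[-15,0,-6],[-29,0,-13],[-43,0,-22],[-56,0,-32],[-68,0,-43]],"turn":[[0,-0.1,0],[0,-0.2,0],[0,-0.3,0],[0,-0.4,0],[0,-0.5,0]],"grip":[0.1,0.1,0.1,0.1,0.1]}' 
python3 -m creep '{"travel":[[0,0,0],[0,0,0],[0,0,0],[0,0,0],[0,0,0]],"turn":[[0,0,0],[0,0,0],[0,0,0],[0,0,0],[0,0,0]],"grip":[0.1,0.1,1,1,1]}'
python3 -m creep '{"travel":[[0,0,0],[0,-40,0],[0,-90,0],[0,-140,0],[0,-170,0]],"turn":[[0,0,0],[0,0,0],[0,0,0],[0,0,0],[0,0,0]],"grip":[1,1,1,1,1]}'
python3 -c "
from h import *
go(.62,.28,.33,-2.334)"
```

```text
time_s: 10.25
eef_pos: [0.6491, 0.0021, 0.1579]
orientation: [-0.281, 0.274, -0.645, 0.656]
wrist_force: [-2.4, 2.1, 1.1]
opening: 0.0146
time_s: 10.88
eef_pos: [0.6491, 0.0015, 0.1581]
orientation: [-0.281, 0.274, -0.645, 0.656]
wrist_force: [-0.3, 0.1, -0.2]
opening: 0.0687
time_s: 11.5
eef_pos: [0.6475, 0.0032, 0.3315]
orientation: [-0.282, 0.273, -0.644, 0.657]
wrist_force: [0.7, -0.1, 0.1]
opening: 0.0856
t 11.5 pos [0.6475 0.0032 0.3315] yaw -2.335 open 0.0856 F [ 0.7 -0.1  0.1] j [-0.16  0.46  1.26 -0.01  1.4   0.6 ]
travel [-181.   -2. -211.] turn_y -0.001
```

```bash
python3 -m creep '{"travel":[[-38,0,-43],[-76,0,-86],[-114,0,-129],[-152,0,-172],[-190,0,-215]],"turn":[[0,0,0],[0,0,0],[0,0,0],[0,0,0],[0,0,0]],"grip":[1,1,1,1,1]}'
python3 -m creep '{"travel":[[20,0,-55],[40,0,-110],[60,0,-165],[80,0,-220],[80,0,-220]],"turn":[[0,0,0],[0,0,0],[0,0,0],[0,0,0],[0,0,0]],"grip":[1,1,1,1,1]}'
python3 -c "
from h import *
import cv2
go(.62,.28,.33,-2.334)
b=cv2.resize(get_image('top')[120:260,100:420,::-1],None,fx=2.5,fy=2.5,interpolation=cv2.INTER_CUBIC)
cv2.imwrite('pics/e.png',b)"
```

```text
time_s: 12.12
eef_pos: [0.6234, 0.2908, 0.3277]
orientation: [-0.282, 0.273, -0.644, 0.657]
wrist_force: [0.5, 0.2, 0.3]
opening: 0.0857
time_s: 12.75
eef_pos: [0.4051, 0.3863, 0.3226]
orientation: [-0.283, 0.275, -0.643, 0.656]
wrist_force: [0.8, -0.7, -0.1]
opening: 0.0854
t 12.75 pos [0.4051 0.3863 0.3226] yaw -2.33 open 0.0854 F [ 0.8 -0.7 -0.1] j [ 0.57  0.34  1.48 -0.02  1.31  1.34]
travel [-71.  -2. 229.] turn_y 0.004
```

View pics/e.png

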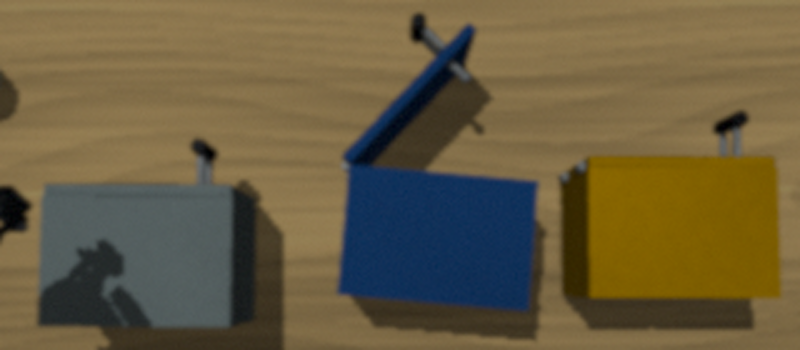

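The picture shows the blue door open by about 50° (hinge at (348,160), free edge at (470,30)). Yellow and grey are flush shut, and the arm is clear of everything.

```bash
python3 -c "
from h import *
import numpy as np
o=status.get_obs(); print(o['time_s'],np.abs(o['qvel']).max(),o['wrist_force'])
from cell import finish_job; print(finish_job())"
```

```text
12.8 0.0451054730234898 [1.25137892 0.57520999 0.10323235]
the job is handed in; nothing more can be done
None
```

I pushed the yellow door shut, then opened the blue door and left it standing at about 0.9 rad (50°). I handed the job in at 12.8 s of the 50 s allowed.

- **Yellow door:** I pinched its pull and swung it shut until about 20 N built up against the stop, well above the catch's 6 N. The picture after release showed it flush, and it was still flush in the last one.
- **Blue door:** I pinched its pull, drew it through the catch and released it. The last picture showed it open.
- **Grey door:** I never touched it. It was flush shut in the last picture.
- **Arm at hand-in:** It was clear of everything, with about 1 N at the wrist and its joints nearly still (0.045 rad/s at most).

No checks failed. Two limits on them:
- I couldn't read the door angles directly, so they come from the pictures and the tool poses.
- The one close-up taken before the first grasp was blocked by the arm. I checked the pull positions against the first scene picture instead, and they agreed to about 1 px.

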